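# Vent the vacuum pot, take out the capacitor and seal the pot again

### The arm

A 6-joint arm with a two-finger parallel gripper is mounted at the origin on a cart in front of the work surface, level with it; the furniture and walls round the work are solid. World frame = base frame: x ahead of the robot, y to its left, z up, the work surface at z = 0. Lengths are in m, angles in rad, forces in N, time in s.
With the tool pointing down it reaches from about 0.275 to 0.775 m from the base axis. Payload 14.6 kg.
Tool frame: the origin (TCP) lies between the finger pads; the fingertips stand 17 mm ahead of it and the grasp point (between the pads) lies 2 mm behind it; z points along the fingers, y is the direction in which the jaws open and shut (so a half turn about z gives the same grasp; the last joint's range is limited). The gripper opens to 85 mm and grips with 20 to 120 N. Pads are 22 mm wide; open, the fingers measure 114 mm over their backs; the gripper's body (76 mm by 85 mm) begins 54 mm behind the grasp point. The pads swing forward as they close: fully open they stand 13 mm farther back than shut.
Start: joints at [1.022, 0.263, -0.048, 1.259, 0, 1.415], TCP at [0.201, 0.485, 0.248] pointing down, gripper open.
Joint ranges: [-2.65, 2.65], [-0.89, 1.7], [-1.18, 1.37], [-2.13, 2.11], [-1.35, 1.29], [-3.14, 3.14]. Speed limits (rad/s): [1.89, 1.89, 2.57, 2.79, 3.14, 3.14].

### API

Orientations are given as a rotation vector (axis times angle).
In Python, from workcell import read_state, imaging, r gives the robot as it stands. The module is installed in compiled form; this text tells all that it offers.
- The arm moves only by the tool play_rows, never from a script. Its argument "steps" is a list of rows, each an object with "fingers": the closure, from 0 (fully open) to 1 (shut); "xyz": the shift along the world's x, y, z in m, a list of three; "spin": the turn about the world's z in rad. A call has 1 to 10 rows; each row shifts and turns the commanded pose from where the row before left it; what a row does not reach is not made up. A row lasts 1/10 s, in which the tool goes at most 50 mm and 8.59 degrees, less where a joint would pass 70% of its speed; a pose out of reach is approached as far as the arm can. A call is refused whole if a number of a shift passes 0.05 or a number of a turn 0.15, either way. A call with a gripper value outside its range is refused whole. The fingers move at their own pace and stop on an object; "grip_force" is the grip in N (left out, the last holds). Time passes only in rows, so rows that do not move let the fingers close. It gives the time, the measured TCP pose, the force and the opening at its end, in the units of the state.
- read_state(): the state, without advancing time (a new reading comes with each control period).
- imaging.capture(name): name is "scene" or "top"; returns the picture (384x512x3 uint8, red, green, blue); there is no depth.
- imaging.camera_params(name): a dict with "fx", "fy", "cx", "cy" (pixels), "T" (4x4, takes a point from camera to world coordinates). Camera axes: x right, y up, looking along -z (the intrinsics and any distortion apply to the point x, -y, -z); pixel columns grow to the right and rows downward; lengths in m; the calibration is good to about 2 mm. A picture is of the moment at which its call begins. camera_params takes no time and is no camera call.
- r.job_done(): hands the job in, once; it reports no verdict.
The state is a dict: "t": time; "q": joint angles; "dq": joint speeds; "tau": joint torques, N m; "eef_pos": TCP position; "orientation": TCP orientation; "ft_force": force on the tool from outside, world axes, zero at the start; "moment": the same for the moment, N m; "width": opening from 0.0 (shut) to 1.0 (fully open).
Only numpy, scipy, OpenCV 4.12 (cv2) and the standard library are available. Lean on these libraries where they do the work, as an engineer would, in place of code of your own. Each camera call takes 0.05 s, during which the arm holds its last target. There are 200 camera calls.

### The job

The dark blue capacitor has finished degassing in the vacuum pot. Turn the red tap on the clear lid fully open to let the vacuum out, lift the lid off by its black knob and set it down flat on the black rubber mat, then take out the capacitor and stand it upright in the yellow tray. Put the lid back squarely on the pot with its tap over the red plate on the pot's side, and only then turn the tap fully shut; disturb nothing else.

Things in the scene. Friction and masses are not known exactly. Their poses are not given: they have to be found in the camera images.
- chamber: vacuum pot, fixed: round aluminium pot, 170 across (dark foot 180), 80 high, wall 5, inner floor 14 above the origin; three lip pieces inside below the rim leave a 136 bore. Origin: centre of the underside, on the riser; z up, x towards the small red plate on its side. Wire loops reach 104 out on its +y and -y sides at height 45. Stands on the left or right
- lid: the loose lid, 0.45 kg: clear disc, 184 across, 10 thick, and a grey skirt ring, 124 across, hanging 24 below the disc. Origin: on its axis at the skirt's lower edge; z up, x from knob to tap. Shut, the disc lies on the pot's rim, skirt inside with about 5 play, origin 56 above the pot's, x along the pot's x. Stood on the mat it rests on the skirt
- lid_knob (a point): grip point of the lid's black knob, on the lid's axis, 58 above the lid's origin and 24 above the disc's top; axes as the lid's. The knob is 34 across here, its top 16 higher. 114 above the riser's top when the lid is on the pot, 61 when it stands on the mat. Vacuum holds the lid down until the tap is past about 0.9 rad. To seat, it needs the tap open and its x within 0.3 rad of the pot's
- tap_key (a point): grip point of the tap's red key, on the tap's upright axis, 66 from the lid's axis, 6 higher than lid_knob. The key is a blade 10 thick (own x), 44 long (own y), its top 12 above and bottom 14 below this point; disc 30 below, brass collar (20 across) up to 21 below; the knob's side is 49 away. Shut, its axes are parallel to the lid's; open, the blade points along the line from knob to tap
- vent_tap (a joint): angle of the vent tap in rad: 0 shut (stop), 1.5 fully open (stop); it opens counter-clockwise as seen from above, turns with light even friction (0.06 N m) and stays where it is left
- capacitor_center (a point): the dark blue can capacitor standing in the pot, within about 16 of the pot's axis: 35 across, body 55 high, terminals up to 60, 70 g; the point is on its axis, 30 above its underside (44 above the pot's origin, 34 above the tray's when it stands there); z along its axis, up
- tray: yellow parts tray, fixed: 100 (its x) by 130 (its y) outside, 18 high, walls 4, floor 4 thick; origin at the centre of its underside, on the riser's top
- lid_mat: black rubber mat for the lid, fixed: 200 x 200, 3 thick, origin at the centre of its underside, on the riser's top; on the other half of the riser from the pot
- riser: low plywood riser over the littered desk, fixed: 300 (x) by 900 (y), its flat top 100 above its origin (the desk); pot, mat, tray and tape roll stand on it
- solvent_bottle: solvent bottle with a red cap, diameter 68, height 150, on the desk behind the riser, a bystander; origin at the centre of its underside
- tape_roll_0: black tape roll lying flat, diameter 67, height 18, on the riser, a bystander; origin at the centre of its underside
- screwdriver_navy: screwdriver with a dark blue handle, 158 long, 24 thick, lying on the desk before the riser, a bystander; origin under its middle

How it is judged:
By the outcome, as a careful person would: the job done as asked, in the order asked, and still so for the second after the job is handed in, with the robot touching nothing.
It also fails if it takes over 72 s, if anything falls off the work surface, if the arm or the gripper's body presses on something with over 40 N, if the wrist force passes 120 N, or if a joint passes its speed limit or range.

## Working session

There is one attempt and no reset: what is moved stays moved. The work goes in short steps, Python scripts to look and compute and a tool call to move; the robot and the scene stay as the last step left them, time stands still between calls to the robot, and variables do not carry over. Pictures are saved under pics/ and viewed, on a budget of 10 in all, crops included, one or two more only if the job needs it, and the job is handed in when it is done.

Besides the shell and the picture viewer there is one more tool, called after ">>>" in YAML: its name, and indented under it one key for each argument. play_rows: Moves the arm, as the interface text tells. Its arguments: {"type":"object","properties":{"steps":{"type":"array"},"grip_force":{"type":"number"}},"required":["steps"]}

```bash
mkdir -p pics; cat > h.py <<'E'
import numpy as np, cv2
from workcell import read_state, imaging, r
def ray(name,u,v):
    p=imaging.camera_params(name); T=np.array(p["T"])
    d=T[:3,:3]@np.array([(u-p["cx"])/p["fx"],-(v-p["cy"])/p["fy"],-1.0]); return T[:3,3],d
def onz(name,u,v,z):
    o,d=ray(name,u,v); return o+d*(z-o[2])/d[2]
def proj(name,P):
    p=imaging.camera_params(name); T=np.array(p["T"])
    c=T[:3,:3].T@(np.array(P)-T[:3,3]); return p["cx"]+p["fx"]*c[0]/-c[2], p["cy"]-p["fy"]*c[1]/-c[2]
def save(name,fn):
    im=imaging.capture(name); cv2.imwrite("pics/"+fn,cv2.cvtColor(im,cv2.COLOR_RGB2BGR)); return im
E
python3 - <<'E'
from h import *
for n in("top","scene"):
    save(n,n+"0.png"); p=imaging.camera_params(n); print(n,{k:np.round(v,3) if k!='T' else np.round(v,3).tolist() for k,v in p.items()})
s=read_state(); print(s["t"],s["eef_pos"],s["orientation"])
a=cv2.imread("pics/top0.png");b=cv2.imread("pics/scene0.png")
cv2.imwrite("pics/both0.png",cv2.resize(np.vstack([a,b]),None,fx=.78,fy=.78))
E
```

```text
top {'fx': np.float64(436.397), 'fy': np.float64(436.397), 'cx': np.float64(264.299), 'cy': np.float64(198.366), 'T': [[0.007, 0.997, -0.074, 0.435], [-1.0, 0.005, -0.028, -0.026], [-0.028, 0.074, 0.997, 1.327], [0.0, 0.0, 0.0, 1.0]]}
scene {'fx': np.float64(476.119), 'fy': np.float64(476.119), 'cx': np.float64(259.897), 'cy': np.float64(187.964), 'T': [[-0.998, 0.031, -0.054, 0.472], [-0.059, -0.764, 0.643, 0.789], [-0.021, 0.645, 0.764, 1.086], [0.0, 0.0, 0.0, 1.0]]}
0.1 [0.20130433 0.4846223  0.24786025] [-6.14447889e-01 -3.08056060e+00  1.43453678e-03]
```

View pics/top0.png

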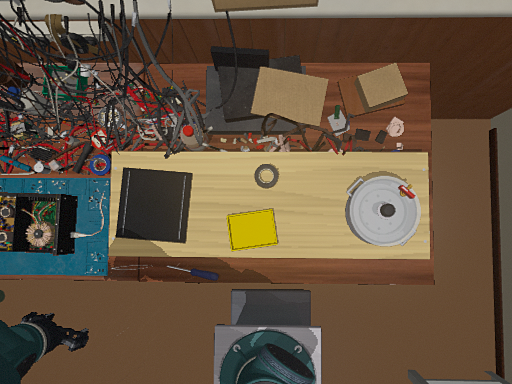

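View pics/scene0.png

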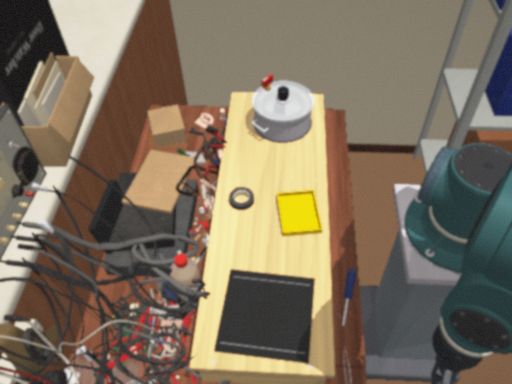

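Top view: pot with lid around (385,210), knob (387,210), red key (406,191). The tray is at (253,229), the mat at (155,205) and the tape at (265,176). The scene view agrees, with the pot far off on the robot's right.

```bash
python3 - <<'E'
from h import *
rgb=cv2.cvtColor(cv2.imread("pics/top0.png"),cv2.COLOR_BGR2RGB); hsv=cv2.cvtColor(rgb,cv2.COLOR_RGB2HSV)
sc=cv2.cvtColor(cv2.imread("pics/scene0.png"),cv2.COLOR_BGR2RGB); hs=cv2.cvtColor(sc,cv2.COLOR_RGB2HSV)
def blob(m,x0,x1,y0,y1):
    k=np.zeros_like(m); k[y0:y1,x0:x1]=m[y0:y1,x0:x1]
    n,l,st,c=cv2.connectedComponentsWithStats(k); 
    return [(st[i],c[i],cv2.minAreaRect(np.argwhere(l==i)[:,::-1].astype(np.float32))) for i in range(1,n) if st[i,4]>8]
red=lambda h:(((h[...,0]<10)|(h[...,0]>170))&(h[...,1]>130)&(h[...,2]>70)).astype(np.uint8)
dark=lambda h:(h[...,2]<75).astype(np.uint8)
yel=lambda h:((h[...,0]>22)&(h[...,0]<35)&(h[...,1]>200)).astype(np.uint8)
for nm,h,kb,rb,yb,mb in(("top",hsv,(370,405,195,225),(340,430,165,255),(220,285,200,255),(110,200,160,250)),("scene",hs,(270,300,80,105),(245,320,65,150),(270,330,180,240),(210,325,262,365))):
    for lab,m,b,z in(("knob",dark(h),kb,.222),("red",red(h),rb,.226),("yel",yel(h),yb,.116),("mat",dark(h),mb,.103)):
        for st,c,rc in blob(m,*b):
            if lab in("yel","mat") and st[4]<500: continue
            print(nm,lab,st,np.round(c,1),"w",np.round(onz(nm,*c,z),4))
            if lab in("yel","mat","red"): print("   corners",[np.round(onz(nm,*p,z)[:2],4).tolist() for p in cv2.boxPoints(rc)], rc)
# tape
m=(hsv[...,2]<90).astype(np.uint8)
for st,c,rc in blob(m,245,290,160,195): print("tape",st,np.round(onz("top",*c,.11),3))
a=cv2.resize(cv2.imread("pics/top0.png")[155:255,335:435],None,fx=4,fy=4,interpolation=cv2.INTER_CUBIC)
b=cv2.resize(cv2.imread("pics/scene0.png")[60:160,235:335],None,fx=4,fy=4,interpolation=cv2.INTER_CUBIC)
cv2.imwrite("pics/crop.png",np.hstack([a,b]))
# pot outline: pixel for points
E
```

```text
top knob [380 204  15  13 116] [387.2 209.9] w [ 0.489 -0.304  0.222]
top red [429 177   1  15  15] [429. 184.] w [ 0.5545 -0.4079  0.226 ]
   corners [[0.5368, -0.4075], [0.5368, -0.4075], [0.5722, -0.4082], [0.5722, -0.4082]] ((429.0, 184.0), (14.0, 0.0), -90.0)
top red [398 185  17  13  77] [406.4 191.9] w [ 0.5342 -0.3513  0.226 ]
   corners [[0.5453, -0.3295], [0.5554, -0.3383], [0.5257, -0.3714], [0.5157, -0.3627]] ((406.06195068359375, 191.42918395996094), (17.967769622802734, 5.268036842346191), 41.18592834472656)
top yel [ 227  209   50   42 1665] [251.5 229.6] w [0.4372 0.0432 0.116 ]
   corners [[0.4771, 0.1158], [0.4963, -0.0129], [0.3982, -0.0276], [0.3789, 0.1004]] ((251.29000854492188, 229.53001403808594), (35.9210205078125, 46.81046676635742), 81.8698959350586)
top mat [ 116  168   76   75 4691] [153.3 204.9] w [0.505  0.3228 0.103 ]
   corners [[0.4138, 0.4279], [0.614, 0.4169], [0.5972, 0.2159], [0.3983, 0.2292]] ((153.5168914794922, 204.80581665039062), (70.21330261230469, 70.64644622802734), 4.969740867614746)
scene knob [279  88   9  12  95] [282.7  93.3] w [ 0.4889 -0.2931  0.222 ]
scene red [262  74  11  13  69] [267.6  80.4] w [ 0.5346 -0.3457  0.226 ]
   corners [[0.553, -0.3331], [0.5274, -0.3792], [0.5148, -0.3603], [0.5404, -0.315]] ((267.7500305175781, 80.24999237060547), (5.656853675842285, 13.435027122497559), 45.0)
scene yel [ 278  191   43   44 1518] [298.4 212.6] w [0.4376 0.0506 0.116 ]
   corners [[0.4942, -0.0085], [0.3931, -0.0292], [0.3825, 0.1046], [0.4768, 0.1231]] ((298.8000183105469, 212.39999389648438), (41.92374038696289, 38.69883346557617), 82.87498474121094)
scene mat [ 216  271   97   91 6543] [266.9 316.3] w [0.5043 0.3299 0.103 ]
   corners [[0.6084, 0.41], [0.6066, 0.2139], [0.3917, 0.2354], [0.4169, 0.4252]] ((266.56964111328125, 314.96356201171875), (92.04521179199219, 81.92242431640625), 7.399595260620117)
tape [255 164  20  23 120] [0.596 0.015 0.11 ]
```

View pics/crop.png

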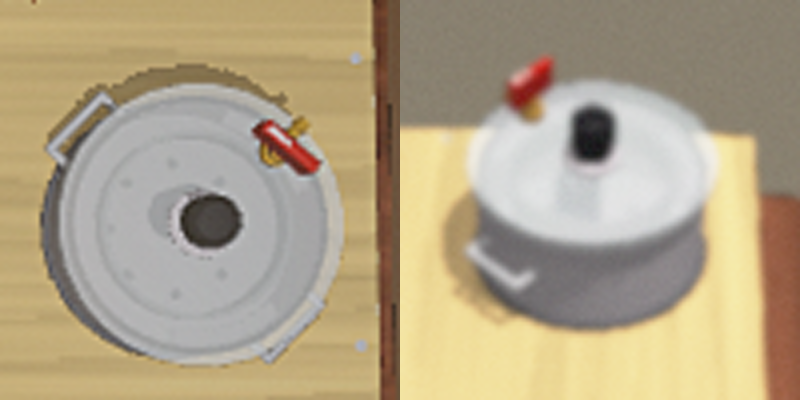

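Crop: the knob top is at crop (212,220), the red blade at (287,146) lies across the knob–tap line (shut), and the loops are at (80,127) and (293,330). Next I refine these with edges and two-view triangulation.

```bash
cat >> h.py <<'E'
def tri(u1,u2):
    o1,d1=ray("top",*u1);o2,d2=ray("scene",*u2)
    s=np.linalg.lstsq(np.c_[d1,-d2],o2-o1,rcond=None)[0]
    a,b=o1+s[0]*d1,o2+s[1]*d2
    return (a+b)/2,np.linalg.norm(a-b)
E
python3 - <<'E'
from h import *
print("tap tri",tri((406.4,191.9),(267.6,80.4)))
print("knob tri",tri((387.2,209.9),(282.7,93.3)))
print("tray tri",tri((251.5,229.6),(298.4,212.6)))
print("knob top far edge y",onz("top",394.8,209.9,.228)+[0,.017,0])
print("knob scene top edge",onz("scene",282.7,88,.23)+[0,.017,0])
print("knob scene x",onz("scene",279,93,.215)[0],onz("scene",288,93,.215)[0], "top x",onz("top",387,204,.23)[0],onz("top",387,217,.23)[0])
A=onz("top",335+80/4,155+127/4,.145);B=onz("top",335+293/4,155+330/4,.145)
print("handles",A,B,(A+B)/2,np.linalg.norm(A-B),np.degrees(np.arctan2(*(A-B)[:2][::-1])))
# where lid disc edges project for candidate centre
for c in((.489,-.304),(.489,-.300),(.489,-.296)):
  for n in("top","scene"):
    print(c,n,[np.round(proj(n,(c[0]+.092*np.cos(t),c[1]+.092*np.sin(t),.19)),1).tolist() for t in np.radians([0,90,180,270])])
E
```

```text
tap tri (array([ 0.53479216, -0.3528703 ,  0.22073036]), np.float64(2.4526686470798512e-05))
knob tri (array([ 0.48927594, -0.30656078,  0.21135793]), np.float64(0.0004762898366852054))
tray tri (array([0.43727525, 0.04378073, 0.1070602 ]), np.float64(7.118946065801857e-05))
knob top far edge y [ 0.4888106  -0.30423716  0.228     ]
knob scene top edge [ 0.48934318 -0.28997417  0.23      ]
knob scene x 0.4996275797480156 0.47380022337620464 top x 0.503347089257992 0.47087620335510755
handles [ 0.55494001 -0.23762648  0.145     ] [ 0.41927424 -0.37815685  0.145     ] [ 0.48710713 -0.30789166  0.145     ] 0.1953304575265653 46.0090367361868
(0.489, -0.304) top [[383.7, 175.2], [348.4, 210.3], [384.6, 246.2], [420.0, 210.7]]
(0.489, -0.304) scene [[251.1, 99.0], [281.6, 120.9], [314.3, 100.4], [283.4, 80.2]]
(0.489, -0.3) top [[382.1, 175.2], [346.8, 210.3], [383.0, 246.2], [418.5, 210.7]]
(0.489, -0.3) scene [[251.0, 99.9], [281.6, 121.9], [314.3, 101.3], [283.4, 81.0]]
(0.489, -0.296) top [[380.6, 175.2], [345.3, 210.2], [381.4, 246.2], [416.9, 210.7]]
(0.489, -0.296) scene [[250.9, 100.8], [281.6, 122.9], [314.3, 102.2], [283.4, 81.8]]
```

>>> play_rows:
  steps:
    - {"fingers": 0.5,"xyz": [0.013,-0.034,0.005],"spin": -0.079}
    - {"fingers": 0.5,"xyz": [0.013,-0.034,0.005],"spin": -0.079}
    - {"fingers": 0.5,"xyz": [0.013,-0.034,0.005],"spin": -0.079}
    - {"fingers": 0.5,"xyz": [0.013,-0.034,0.005],"spin": -0.079}
    - {"fingers": 0.5,"xyz": [0.013,-0.034,0.005],"spin": -0.079}
    - {"fingers": 0.5,"xyz": [0.013,-0.034,0.005],"spin": -0.079}
    - {"fingers": 0.5,"xyz": [0.013,-0.034,0.005],"spin": -0.079}
    - {"fingers": 0.5,"xyz": [0.013,-0.034,0.005],"spin": -0.079}
    - {"fingers": 0.5,"xyz": [0.013,-0.034,0.005],"spin": -0.079}
    - {"fingers": 0.5,"xyz": [0.013,-0.034,0.005],"spin": -0.079}
  grip_force: 30

```text
t: 1.1
eef_pos: [0.3315, 0.1434, 0.2984]
orientation: [-1.757, -2.604, -0.0]
ft_force: [1.4, 1.1, -0.2]
width: 0.497
```

>>> play_rows:
  steps:
    - {"fingers": 0.5,"xyz": [0.013,-0.034,0],"spin": -0.079}
    - {"fingers": 0.5,"xyz": [0.013,-0.034,0],"spin": -0.079}
    - {"fingers": 0.5,"xyz": [0.013,-0.034,0],"spin": -0.079}
    - {"fingers": 0.5,"xyz": [0.013,-0.034,0],"spin": -0.079}
    - {"fingers": 0.5,"xyz": [0.013,-0.034,0],"spin": -0.079}
    - {"fingers": 0.5,"xyz": [0.013,-0.034,0],"spin": -0.079}
    - {"fingers": 0.5,"xyz": [0.013,-0.034,0],"spin": -0.079}
    - {"fingers": 0.5,"xyz": [0.013,-0.034,0],"spin": -0.079}
    - {"fingers": 0.5,"xyz": [0.013,-0.034,0],"spin": -0.079}
    - {"fingers": 0.5,"xyz": [0.013,-0.034,0],"spin": -0.079}

```text
t: 2.1
eef_pos: [0.4616, -0.1967, 0.298]
orientation: [-2.624, -1.727, 0.0]
ft_force: [-0.1, 0.4, 0.8]
width: 0.499
```

>>> play_rows:
  steps:
    - {"fingers": 0.5,"xyz": [0.014,-0.034,0],"spin": -0.079}
    - {"fingers": 0.5,"xyz": [0.014,-0.034,0],"spin": -0.079}
    - {"fingers": 0.5,"xyz": [0.014,-0.034,0],"spin": -0.079}
    - {"fingers": 0.5,"xyz": [0.014,-0.034,0],"spin": -0.079}
    - {"fingers": 0.5,"xyz": [0.014,-0.02,0],"spin": -0.079}
    - {"fingers": 0.5,"xyz": [0,0,0],"spin": 0}

```text
t: 2.7
eef_pos: [0.5322, -0.3535, 0.2964]
orientation: [-2.911, -1.178, 0.001]
ft_force: [0.0, 0.5, -0.6]
width: 0.501
```

```bash
cat >> h.py <<'E'
from scipy.spatial.transform import Rotation as Rn
def st():
    s=read_state(); R=Rn.from_rotvec(s["orientation"]).as_matrix()
    print("t %.2f"%s["t"],"pos",np.round(s["eef_pos"],4),"phi %.1f"%np.degrees(np.arctan2(R[1,1],R[0,1])),"F",np.round(s["ft_force"],1),"M",np.round(s["moment"],2),"w %.3f"%s["width"],"q",np.round(s["q"],2)); return s
E
python3 -c "
from h import *
st()"
```

```text
t 2.70 pos [ 0.5322 -0.3535  0.2964] phi -45.9 F [ 0.   0.5 -0.6] M [-0.01 -0.05  0.01] w 0.501 q [-0.71  0.47  0.4   1.5  -0.    1.66]
```

>>> play_rows:
  steps:
    - {"fingers": 0.5,"xyz": [0.003,0.001,-0.02],"spin": 0}
    - {"fingers": 0.5,"xyz": [0,0,-0.02],"spin": 0}
    - {"fingers": 0.5,"xyz": [0,0,-0.015],"spin": 0}
    - {"fingers": 0.5,"xyz": [0,0,-0.01],"spin": 0}
    - {"fingers": 0.5,"xyz": [0,0,-0.01],"spin": 0}
    - {"fingers": 0.5,"xyz": [0,0,0],"spin": 0}

```text
t: 3.3
eef_pos: [0.5341, -0.3497, 0.2224]
orientation: [-2.908, -1.184, 0.001]
ft_force: [0.6, -0.6, 0.4]
width: 0.499
```

```bash
python3 -c "
from h import *
st()
a=save('top','t1.png')
b=save('scene','s1.png')
f=lambda i,y,x:cv2.resize(cv2.cvtColor(i,cv2.COLOR_RGB2BGR)[y:y+100,x:x+100],None,fx=4,fy=4,interpolation=cv2.INTER_CUBIC)
cv2.imwrite('pics/c1.png',np.hstack([f(a,150,345),f(b,50,225)]))"
```

```text
t 3.30 pos [ 0.5341 -0.3497  0.2224] phi -45.7 F [ 0.6 -0.6  0.4] M [ 0.   -0.02  0.03] w 0.499 q [-0.71  0.47  0.21  1.31  0.    1.66]
```

View pics/c1.png

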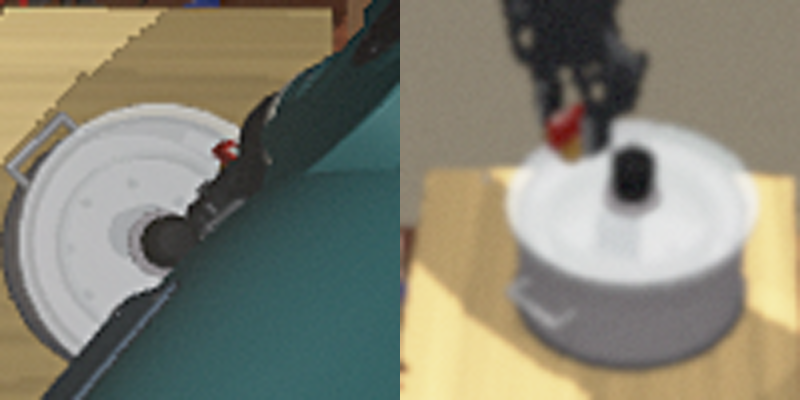

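The blade (scene crop at about (565,128)) sits between the two fingers. I close gently.

>>> play_rows:
  steps:
    - {"fingers": 0.8,"xyz": [0,0,0],"spin": 0}
    - {"fingers": 0.85,"xyz": [0,0,0],"spin": 0}
    - {"fingers": 0.9,"xyz": [0,0,0],"spin": 0}
    - {"fingers": 1,"xyz": [0,0,0],"spin": 0}
    - {"fingers": 1,"xyz": [0,0,0],"spin": 0}
    - {"fingers": 1,"xyz": [0,0,0],"spin": 0}

```text
t: 4.0
eef_pos: [0.5347, -0.3505, 0.2239]
orientation: [2.909, 1.184, 0.001]
ft_force: [1.0, -1.9, 5.5]
width: 0.113
```

```bash
python3 -c "
from h import *
st()"
```

```text
t 4.00 pos [ 0.5347 -0.3505  0.2239] phi -45.7 F [ 1.  -1.9  5.5] M [-0.15 -0.15  0.21] w 0.113 q [-0.71  0.47  0.21  1.31 -0.    1.66]
```

>>> play_rows:
  steps:
    - {"fingers": 1,"xyz": [0,0,0],"spin": 0.1}
    - {"fingers": 1,"xyz": [0,0,0],"spin": 0.1}
    - {"fingers": 1,"xyz": [0,0,0],"spin": 0.1}
    - {"fingers": 1,"xyz": [0,0,0],"spin": 0.1}
    - {"fingers": 1,"xyz": [0,0,0],"spin": 0.1}
    - {"fingers": 1,"xyz": [0,0,0],"spin": 0.1}
    - {"fingers": 1,"xyz": [0,0,0],"spin": 0.1}
    - {"fingers": 1,"xyz": [0,0,0],"spin": 0.1}
    - {"fingers": 1,"xyz": [0,0,0],"spin": 0.1}
    - {"fingers": 1,"xyz": [0,0,0],"spin": 0.1}

```text
t: 5.0
eef_pos: [0.5346, -0.3504, 0.2239]
orientation: [1.981, 2.437, -0.0]
ft_force: [0.6, -0.2, 6.2]
width: 0.11
```

```bash
python3 -c "
from h import *
st()"
```

```text
t 5.00 pos [ 0.5346 -0.3504  0.2239] phi 11.8 F [ 0.6 -0.2  6.2] M [-0.12 -0.02 -0.07] w 0.110 q [-0.71  0.47  0.21  1.31 -0.    0.66]
```

>>> play_rows:
  steps:
    - {"fingers": 1,"xyz": [0,0,0],"spin": 0.1}
    - {"fingers": 1,"xyz": [0,0,0],"spin": 0.1}
    - {"fingers": 1,"xyz": [0,0,0],"spin": 0.1}
    - {"fingers": 1,"xyz": [0,0,0],"spin": 0.1}
    - {"fingers": 1,"xyz": [0,0,0],"spin": 0.05}
    - {"fingers": 1,"xyz": [0,0,0],"spin": 0.05}
    - {"fingers": 1,"xyz": [0,0,0],"spin": 0}

```text
t: 5.7
eef_pos: [0.5346, -0.3505, 0.2239]
orientation: [1.319, 2.85, -0.001]
ft_force: [-0.5, -0.3, 5.8]
width: 0.11
```

```bash
python3 -c "
from h import *
st()"
```

```text
t 5.70 pos [ 0.5346 -0.3505  0.2239] phi 40.3 F [-0.5 -0.3  5.8] M [-0.17  0.08  0.1 ] w 0.110 q [-0.71  0.47  0.21  1.31 -0.    0.16]
```

>>> play_rows:
  steps:
    - {"fingers": 1,"xyz": [0,0,0],"spin": 0.03}
    - {"fingers": 1,"xyz": [0,0,0],"spin": 0.03}
    - {"fingers": 1,"xyz": [0,0,0],"spin": 0.03}
    - {"fingers": 1,"xyz": [0,0,0],"spin": 0}

```text
t: 6.1
eef_pos: [0.5348, -0.3501, 0.2239]
orientation: [1.191, 2.906, 0.001]
ft_force: [2.7, 1.8, 6.7]
width: 0.108
```

```bash
python3 -c "
from h import *
st()"
```

```text
t 6.10 pos [ 0.5348 -0.3501  0.2239] phi 45.4 F [2.7 1.8 6.7] M [ 0.38 -0.37 -0.31] w 0.108 q [-0.71  0.47  0.21  1.31  0.    0.07]
```

Key stop felt (moment −0.31 N m at 1.59 rad turned). Release and go to the knob.

>>> play_rows:
  steps:
    - {"fingers": 0.6,"xyz": [0,0,0],"spin": 0}
    - {"fingers": 0.5,"xyz": [0,0,0],"spin": 0}
    - {"fingers": 0.5,"xyz": [0,0,0],"spin": 0}
    - {"fingers": 0.5,"xyz": [0,0,0.025],"spin": 0}
    - {"fingers": 0.5,"xyz": [0,0,0.03],"spin": 0}
    - {"fingers": 0.3,"xyz": [-0.024,0.023,0],"spin": 0}
    - {"fingers": 0.15,"xyz": [-0.023,0.023,0],"spin": 0}
    - {"fingers": 0.15,"xyz": [0,0,-0.02],"spin": 0}
    - {"fingers": 0.15,"xyz": [0,0,-0.02],"spin": 0}
    - {"fingers": 0.15,"xyz": [0,0,-0.02],"spin": 0}

```text
t: 7.1
eef_pos: [0.4872, -0.304, 0.2178]
orientation: [1.193, 2.906, -0.0]
ft_force: [-0.2, 0.3, -0.7]
width: 0.849
```

>>> play_rows:
  steps:
    - {"fingers": 0.4,"xyz": [0,0,0],"spin": 0}
    - {"fingers": 0.5,"xyz": [0,0,0],"spin": 0}
    - {"fingers": 0.55,"xyz": [0,0,0],"spin": 0}
    - {"fingers": 0.6,"xyz": [0,0,0],"spin": 0}
    - {"fingers": 0.7,"xyz": [0,0,0],"spin": 0}
    - {"fingers": 0.7,"xyz": [0,0,0],"spin": 0}

```text
t: 7.7
eef_pos: [0.4876, -0.3048, 0.2195]
orientation: [1.192, 2.905, -0.002]
ft_force: [-3.6, -2.4, 7.8]
width: 0.386
```

```bash
python3 -c "
from h import *
st()"
```

```text
t 7.70 pos [ 0.4876 -0.3048  0.2195] phi 45.4 F [-3.6 -2.4  7.8] M [-0.48  0.86 -0.05] w 0.386 q [-0.7   0.36  0.01  1.22 -0.    0.08]
```

>>> play_rows:
  steps:
    - {"fingers": 1,"xyz": [0,0,0],"spin": 0}
    - {"fingers": 1,"xyz": [0,0,0],"spin": 0}
    - {"fingers": 1,"xyz": [0,0,0.01],"spin": 0}
    - {"fingers": 1,"xyz": [0,0,0.01],"spin": 0}
    - {"fingers": 1,"xyz": [0,0,0.01],"spin": 0}
    - {"fingers": 1,"xyz": [0,0,0.015],"spin": 0}
    - {"fingers": 1,"xyz": [0,0,0.02],"spin": 0}
    - {"fingers": 1,"xyz": [0,0,0],"spin": 0}
  grip_force: 60

```text
t: 8.5
eef_pos: [0.4882, -0.3047, 0.2859]
orientation: [1.191, 2.903, -0.002]
ft_force: [0.7, 0.2, -5.8]
width: 0.376
```

```bash
python3 -c "
from h import *
st()"
```

```text
t 8.50 pos [ 0.4882 -0.3047  0.2859] phi 45.4 F [ 0.7  0.2 -5.8] M [-0.05  0.02  0.  ] w 0.376 q [-0.7   0.34  0.17  1.39  0.    0.08]
```

>>> play_rows:
  steps:
    - {"fingers": 1,"xyz": [0.001,0.015,0],"spin": 0}
    - {"fingers": 1,"xyz": [0.001,0.025,0],"spin": 0}
    - {"fingers": 1,"xyz": [0.001,0.035,0],"spin": 0}
    - {"fingers": 1,"xyz": [0.001,0.035,0],"spin": 0}
    - {"fingers": 1,"xyz": [0.001,0.035,0],"spin": 0}
    - {"fingers": 1,"xyz": [0.001,0.035,0],"spin": 0}
    - {"fingers": 1,"xyz": [0.001,0.035,0],"spin": 0}
    - {"fingers": 1,"xyz": [0.001,0.035,0],"spin": 0}
    - {"fingers": 1,"xyz": [0.001,0.035,0],"spin": 0}
    - {"fingers": 1,"xyz": [0.001,0.035,0],"spin": 0}

```text
t: 9.5
eef_pos: [0.4966, 0.0178, 0.2825]
orientation: [-1.192, -2.906, 0.0]
ft_force: [0.3, -0.0, -5.1]
width: 0.374
```

>>> play_rows:
  steps:
    - {"fingers": 1,"xyz": [0.001,0.035,0],"spin": 0}
    - {"fingers": 1,"xyz": [0.001,0.035,0],"spin": 0}
    - {"fingers": 1,"xyz": [0.001,0.035,0],"spin": 0}
    - {"fingers": 1,"xyz": [0.001,0.035,0],"spin": 0}
    - {"fingers": 1,"xyz": [0.001,0.035,0],"spin": 0}
    - {"fingers": 1,"xyz": [0.001,0.035,0],"spin": 0}
    - {"fingers": 1,"xyz": [0.001,0.035,0],"spin": 0}
    - {"fingers": 1,"xyz": [0.001,0.035,0],"spin": 0}
    - {"fingers": 1,"xyz": [0,0.017,0],"spin": 0}
    - {"fingers": 1,"xyz": [0,0,0],"spin": 0}

```text
t: 10.5
eef_pos: [0.5045, 0.3149, 0.2821]
orientation: [-1.188, -2.907, 0.001]
ft_force: [-0.4, -0.8, -5.6]
width: 0.373
```

```bash
python3 -c "
from h import *
st()
a=save('top','t2.png')
b=save('scene','s2.png')
f=lambda i,y,x:cv2.cvtColor(i,cv2.COLOR_RGB2BGR)[y:y+200,x:x+250]
cv2.imwrite('pics/c2.png',cv2.resize(np.hstack([f(a,120,80),f(b,180,150)]),None,fx=1.6,fy=1.6))"
```

```text
t 10.50 pos [0.5045 0.3149 0.2821] phi 45.5 F [-0.4 -0.8 -5.6] M [-0.06  0.08  0.01] w 0.373 q [0.42 0.38 0.22 1.41 0.   1.2 ]
```

View pics/c2.png

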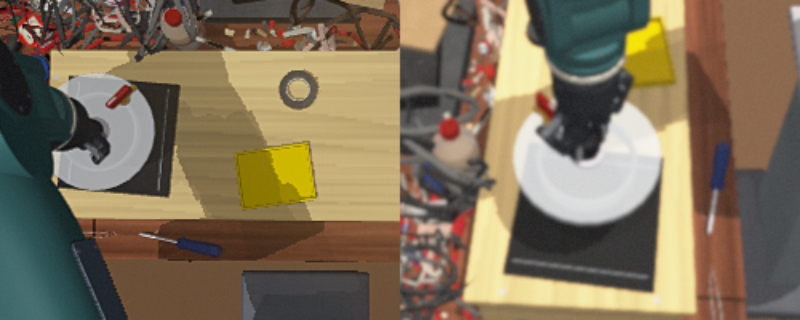

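Lid is held level, key pointing along the knob–tap line (open); it hangs about 7 mm short of the mat centre. Lower.

>>> play_rows:
  steps:
    - {"fingers": 1,"xyz": [0.001,0.007,-0.01],"spin": 0}
    - {"fingers": 1,"xyz": [0,0,-0.025],"spin": 0}
    - {"fingers": 1,"xyz": [0,0,-0.025],"spin": 0}
    - {"fingers": 1,"xyz": [0,0,-0.025],"spin": 0}
    - {"fingers": 1,"xyz": [0,0,-0.015],"spin": 0}
    - {"fingers": 1,"xyz": [0,0,-0.007],"spin": 0}
    - {"fingers": 1,"xyz": [0,0,-0.002],"spin": 0}
    - {"fingers": 1,"xyz": [0,0,-0.002],"spin": 0}
    - {"fingers": 1,"xyz": [0,0,0],"spin": 0}

```text
t: 11.5
eef_pos: [0.5067, 0.3198, 0.1728]
orientation: [1.193, 2.906, 0.001]
ft_force: [-1.0, 0.4, -4.7]
width: 0.369
```

```bash
python3 -c "
from h import *
st()"
```

```text
t 11.50 pos [0.5067 0.3198 0.1728] phi 45.4 F [-1.   0.4 -4.7] M [0.01 0.01 0.03] w 0.369 q [ 0.43  0.42 -0.02  1.13  0.    1.21]
```

>>> play_rows:
  steps:
    - {"fingers": 1,"xyz": [0,0,-0.002],"spin": 0}
    - {"fingers": 1,"xyz": [0,0,-0.002],"spin": 0}
    - {"fingers": 1,"xyz": [0,0,0],"spin": 0}

```text
t: 11.8
eef_pos: [0.5064, 0.3198, 0.1682]
orientation: [-1.193, -2.906, 0.0]
ft_force: [-0.2, 0.2, -5.5]
width: 0.372
```

>>> play_rows:
  steps:
    - {"fingers": 1,"xyz": [0,0,-0.001],"spin": 0}
    - {"fingers": 1,"xyz": [0,0,0],"spin": 0}

```text
t: 12.0
eef_pos: [0.5064, 0.3198, 0.1672]
orientation: [-1.193, -2.906, 0.0]
ft_force: [0.1, -1.3, -5.0]
width: 0.369
```

>>> play_rows:
  steps:
    - {"fingers": 1,"xyz": [0,0,-0.001],"spin": 0}
    - {"fingers": 1,"xyz": [0,0,0],"spin": 0}

```text
t: 12.2
eef_pos: [0.5065, 0.32, 0.1667]
orientation: [1.192, 2.906, 0.001]
ft_force: [-1.2, 1.5, 2.5]
width: 0.375
```

>>> play_rows:
  steps:
    - {"fingers": 0.4,"xyz": [0,0,0],"spin": 0}
    - {"fingers": 0.15,"xyz": [0,0,0],"spin": 0}
    - {"fingers": 0.15,"xyz": [0,0,0],"spin": 0}
    - {"fingers": 0.15,"xyz": [0,0,0],"spin": 0}
    - {"fingers": 0.15,"xyz": [0,0,0.03],"spin": 0}
    - {"fingers": 0.15,"xyz": [0,0,0.05],"spin": 0}
    - {"fingers": 0.15,"xyz": [0,0,0.05],"spin": 0}
    - {"fingers": 0.3,"xyz": [-0.005,-0.03,0],"spin": 0}
    - {"fingers": 0.3,"xyz": [-0.005,-0.04,0],"spin": 0}
    - {"fingers": 0.3,"xyz": [-0.005,-0.04,0],"spin": 0}

```text
t: 13.2
eef_pos: [0.4912, 0.2089, 0.2965]
orientation: [1.191, 2.906, 0.001]
ft_force: [0.6, -0.1, 0.5]
width: 0.698
```

>>> play_rows:
  steps:
    - {"fingers": 0.3,"xyz": [-0.005,-0.04,0],"spin": 0}
    - {"fingers": 0.3,"xyz": [-0.005,-0.04,0],"spin": 0}
    - {"fingers": 0.3,"xyz": [0,-0.04,0],"spin": 0}
    - {"fingers": 0.3,"xyz": [0,-0.04,0],"spin": 0}
    - {"fingers": 0.3,"xyz": [0,-0.04,0],"spin": 0}
    - {"fingers": 0.3,"xyz": [0,-0.03,0],"spin": 0}

```text
t: 13.8
eef_pos: [0.4812, -0.0223, 0.2964]
orientation: [1.194, 2.905, -0.0]
ft_force: [1.1, 0.7, -0.3]
width: 0.701
```

```bash
python3 -c "
from h import *
st()
a=save('top','t3.png')
b=save('scene','s3.png')
f=lambda i,y,x:cv2.resize(cv2.cvtColor(i,cv2.COLOR_RGB2BGR)[y:y+100,x:x+100],None,fx=4,fy=4,interpolation=cv2.INTER_CUBIC)
B=lambda i:cv2.resize(cv2.cvtColor(i,cv2.COLOR_RGB2BGR)[100:384,0:400],(400,200))
c=np.vstack([np.hstack([f(a,155,335),f(b,60,235)]),np.hstack([B(a),B(b)])])
cv2.imwrite('pics/c3.png',c)
for n,i,(x0,x1,y0,y1) in(('top',a,(355,415,180,240)),('scene',b,(250,315,75,125))):
    h=cv2.cvtColor(i,cv2.COLOR_RGB2HSV); m=((h[...,0]>100)&(h[...,0]<130)&(h[...,1]>110)&(h[...,2]>15)).astype(np.uint8)
    k=np.zeros_like(m);k[y0:y1,x0:x1]=m[y0:y1,x0:x1]
    N,l,s,ce=cv2.connectedComponentsWithStats(k)
    for j in range(1,N):
        if s[j,4]>15: print(n,s[j],ce[j],onz(n,*ce[j],.169))
"
```

```text
t 13.80 pos [ 0.4812 -0.0223  0.2964] phi 45.3 F [ 1.1  0.7 -0.3] M [ 0.04 -0.08 -0.04] w 0.701 q [-0.22  0.18 -0.03  1.36 -0.    0.56]
```

View pics/c3.png

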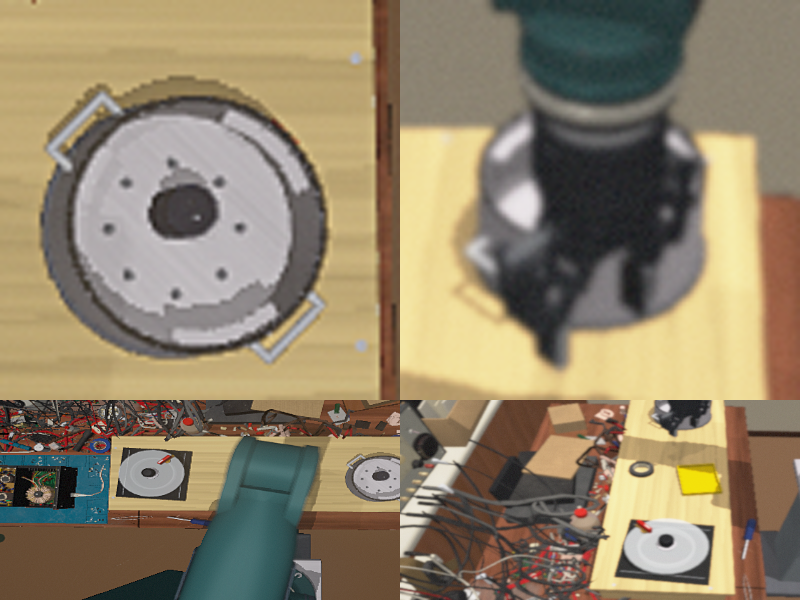

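The open pot shows the dark capacitor at crop x 148–218, y 185–240 in the top view. The lid stands on the mat with its key at upper right. I compute the can's top from its mask.

```bash
python3 -c "
from h import *
a=cv2.imread('pics/t3.png'); g=cv2.cvtColor(a,cv2.COLOR_BGR2GRAY)
m=np.zeros_like(g); m[197:220,368:394]=(g[197:220,368:394]<105)
N,l,s,ce=cv2.connectedComponentsWithStats(m)
j=1+np.argmax(s[1:,4]);print(s[j],ce[j])
k=(l==j)
x=np.where(k.sum(0)>4)[0]; print(x.min(),x.max()+1)
print(g[197:220,368:394][::2])
x0,y0,w,h=s[j][:4]
print('right edge centre',onz('top',x0+w,y0+h/2,.169)+[0,.0175,0],'left(bottom) edge',onz('top',x0,y0+h/2,.114)-[0,.0175,0],'rows',onz('top',385,y0,.169)[0],onz('top',385,y0+h,.169)[0],'mid z',onz('top',*ce[j],.143))
"
```

```text
[372 201  17  14 187] [380.27807487 207.35294118]
373 389
[[180 183 182 184 180 183 181 184 185 169 144 132 132 130 144 188 182 183
  182 179 179 186 185 183 184 183]
 [183 182 181 182 183 184 184 177 128 133 132 136 139 140 140 139 135 144
  185 186 177 126 128 186 187 183]
 [173 183 180 181 181 188 186 134 136 140 137  89  85  68  59  59  76 118
  154 192 155 105 120 171 180 183]
 [186 185 183 184 185 178  69  49  57  53  61  66  65  63  64  66  64  60
   53  84 166 194 184 181 182 180]
 [183 183 185 192 186  41  61  66  58  64  64  64  66  67  74  63  66  66
   64  54  69 137 192 185 181 178]
 [182 185 189 183  61  53  61  60  58  65  64  65  67  68  63  62  63  66
   64  61  58 117 192 186 184 184]
 [182 181 188 185  70  51  65  60  57  67  67  66  63  65  69 103 148  61
   63  58  59 119 184 187 182 185]
 [189 187 186 190 189  50  53  59  58  55  63  67  64  64  62  62  64  59
   56  79 146 185 189 185 183 156]
 [184 186 187 189 191 189 124  68  61  65  55  50  53  63  64  66  76  97
  144 188 181 187 186 186 188 187]
 [182 187 186 186 188 189 190 192 196 201 203 201 202 200 187 184 181 180
  185 187 186 184 185 185 187 184]
 [181 184 185 186 185 186 189 190 187 184 184 186 189 187 185 187 186 185
  184 185 184 184 185 186 186 185]
 [181 183 183 184 185 187 186 186 190 189 188 184 184 186 188 187 185 188
  185 185 183 184 184 184 184 185]]
right edge centre [ 0.49664211 -0.30450656  0.169     ] left(bottom) edge [ 0.49930957 -0.30694812  0.114     ] rows 0.5150754810454644 0.4781257540131092 mid z [ 0.49964208 -0.3053404   0.143     ]
```

>>> play_rows:
  steps:
    - {"fingers": 0.3,"xyz": [0.002,-0.025,0],"spin": 0}
    - {"fingers": 0.3,"xyz": [0.002,-0.035,0],"spin": 0}
    - {"fingers": 0.3,"xyz": [0.002,-0.035,0],"spin": 0}
    - {"fingers": 0.3,"xyz": [0.002,-0.035,0],"spin": 0}
    - {"fingers": 0.3,"xyz": [0.002,-0.035,0],"spin": 0}
    - {"fingers": 0.3,"xyz": [0.002,-0.035,0],"spin": 0}
    - {"fingers": 0.3,"xyz": [0.002,-0.035,0],"spin": 0}
    - {"fingers": 0.3,"xyz": [0.002,-0.035,0],"spin": 0}
    - {"fingers": 0.3,"xyz": [0,-0.013,0],"spin": 0}
    - {"fingers": 0.3,"xyz": [0,0,-0.03],"spin": 0}

```text
t: 14.9
eef_pos: [0.4987, -0.3051, 0.2682]
orientation: [1.193, 2.901, -0.002]
ft_force: [1.5, 0.2, -1.2]
width: 0.701
```

```bash
python3 -c "
from h import *
st()"
```

```text
t 14.90 pos [ 0.4987 -0.3051  0.2682] phi 45.3 F [ 1.5  0.2 -1.2] M [-0.   -0.01  0.02] w 0.701 q [-0.69  0.36  0.15  1.35 -0.    0.09]
```

>>> play_rows:
  steps:
    - {"fingers": 0.3,"xyz": [-0.001,0,-0.03],"spin": 0}
    - {"fingers": 0.3,"xyz": [0,0,-0.03],"spin": 0}
    - {"fingers": 0.3,"xyz": [0,0,-0.025],"spin": 0}
    - {"fingers": 0.3,"xyz": [0,0,-0.02],"spin": 0}
    - {"fingers": 0.3,"xyz": [0,0,-0.012],"spin": 0}
    - {"fingers": 0.3,"xyz": [0,0,0],"spin": 0}
    - {"fingers": 0.45,"xyz": [0,0,0],"spin": 0}
    - {"fingers": 0.5,"xyz": [0,0,0],"spin": 0}
    - {"fingers": 0.55,"xyz": [0,0,0],"spin": 0}
    - {"fingers": 0.6,"xyz": [0,0,0],"spin": 0}
  grip_force: 30

```text
t: 15.9
eef_pos: [0.4968, -0.3034, 0.15]
orientation: [1.192, 2.905, -0.0]
ft_force: [0.7, 0.6, 3.9]
width: 0.402
```

>>> play_rows:
  steps:
    - {"fingers": 0.8,"xyz": [0,0,0],"spin": 0}
    - {"fingers": 1,"xyz": [0,0,0],"spin": 0}
    - {"fingers": 1,"xyz": [0,0,0],"spin": 0}

```text
t: 16.2
eef_pos: [0.4968, -0.3033, 0.1501]
orientation: [1.192, 2.905, -0.0]
ft_force: [-0.0, 1.4, 6.7]
width: 0.397
```

```bash
python3 -c "
from h import *
st()"
```

```text
t 16.20 pos [ 0.4968 -0.3033  0.1501] phi 45.4 F [-0.   1.4  6.7] M [ 0.25 -0.02 -0.03] w 0.397 q [-0.69  0.4  -0.11  1.06  0.    0.09]
```

>>> play_rows:
  steps:
    - {"fingers": 1,"xyz": [0,0,0.015],"spin": 0}
    - {"fingers": 1,"xyz": [0,0,0.03],"spin": 0}
    - {"fingers": 1,"xyz": [0,0,0.04],"spin": 0}
    - {"fingers": 1,"xyz": [0,0,0.03],"spin": 0}
    - {"fingers": 1,"xyz": [-0.006,0.02,0],"spin": 0}
    - {"fingers": 1,"xyz": [-0.006,0.035,0],"spin": 0}
    - {"fingers": 1,"xyz": [-0.006,0.035,0],"spin": 0}
    - {"fingers": 1,"xyz": [-0.006,0.035,0],"spin": 0}
    - {"fingers": 1,"xyz": [-0.006,0.035,0],"spin": 0}
    - {"fingers": 1,"xyz": [-0.006,0.035,0],"spin": 0}

```text
t: 17.2
eef_pos: [0.4599, -0.1069, 0.2645]
orientation: [1.193, 2.906, -0.0]
ft_force: [0.4, 1.0, -1.0]
width: 0.394
```

>>> play_rows:
  steps:
    - {"fingers": 1,"xyz": [-0.006,0.035,0],"spin": 0}
    - {"fingers": 1,"xyz": [-0.006,0.035,0],"spin": 0}
    - {"fingers": 1,"xyz": [-0.006,0.035,0],"spin": 0}
    - {"fingers": 1,"xyz": [-0.006,0.03,0],"spin": 0}
    - {"fingers": 1,"xyz": [0,0.017,0],"spin": 0}
    - {"fingers": 1,"xyz": [0,0,-0.03],"spin": 0}
    - {"fingers": 1,"xyz": [0,0,-0.03],"spin": 0}
    - {"fingers": 1,"xyz": [0,0,-0.03],"spin": 0}
    - {"fingers": 1,"xyz": [0,0,0],"spin": 0}

```text
t: 18.1
eef_pos: [0.4346, 0.044, 0.1719]
orientation: [-1.191, -2.902, 0.002]
ft_force: [-0.1, 0.5, -0.3]
width: 0.391
```

```bash
python3 -c "
from h import *
st()"
```

```text
t 18.10 pos [0.4346 0.044  0.1719] phi 45.4 F [-0.1  0.5 -0.3] M [-0.02  0.04 -0.01] w 0.391 q [-0.09  0.16 -0.4   1.01 -0.    0.69]
```

>>> play_rows:
  steps:
    - {"fingers": 1,"xyz": [0.001,0,-0.015],"spin": 0}
    - {"fingers": 1,"xyz": [0.001,0,-0.01],"spin": 0}
    - {"fingers": 1,"xyz": [0,0,-0.004],"spin": 0}
    - {"fingers": 1,"xyz": [0,0,-0.001],"spin": 0}
    - {"fingers": 1,"xyz": [0,0,0],"spin": 0}

```text
t: 18.6
eef_pos: [0.4386, 0.0438, 0.1448]
orientation: [1.193, 2.906, 0.0]
ft_force: [-0.1, 0.9, -0.1]
width: 0.395
```

>>> play_rows:
  steps:
    - {"fingers": 1,"xyz": [0,0,-0.001],"spin": 0}
    - {"fingers": 1,"xyz": [0,0,0],"spin": 0}

```text
t: 18.8
eef_pos: [0.4386, 0.0438, 0.1435]
orientation: [1.192, 2.906, 0.0]
ft_force: [0.1, 0.5, -0.4]
width: 0.394
```

>>> play_rows:
  steps:
    - {"fingers": 1,"xyz": [0,0,-0.001],"spin": 0}
    - {"fingers": 1,"xyz": [0,0,0],"spin": 0}

```text
t: 19.0
eef_pos: [0.4384, 0.0438, 0.1423]
orientation: [-1.193, -2.906, -0.0]
ft_force: [-0.6, 0.5, -1.6]
width: 0.399
```

>>> play_rows:
  steps:
    - {"fingers": 1,"xyz": [0,0,-0.001],"spin": 0}
    - {"fingers": 1,"xyz": [0,0,0],"spin": 0}

```text
t: 19.2
eef_pos: [0.4384, 0.0438, 0.1412]
orientation: [-1.193, -2.906, 0.0]
ft_force: [-0.5, 0.3, -0.6]
width: 0.397
```

>>> play_rows:
  steps:
    - {"fingers": 1,"xyz": [0,0,-0.001],"spin": 0}
    - {"fingers": 1,"xyz": [0,0,0],"spin": 0}

```text
t: 19.4
eef_pos: [0.4384, 0.0438, 0.1402]
orientation: [-1.193, -2.906, 0.0]
ft_force: [-0.0, -0.2, -0.4]
width: 0.396
```

>>> play_rows:
  steps:
    - {"fingers": 1,"xyz": [0,0,-0.001],"spin": 0}
    - {"fingers": 1,"xyz": [0,0,0],"spin": 0}

```text
t: 19.6
eef_pos: [0.4385, 0.0438, 0.14]
orientation: [1.192, 2.906, 0.0]
ft_force: [-4.7, -1.0, 15.3]
width: 0.397
```

>>> play_rows:
  steps:
    - {"fingers": 0.5,"xyz": [0,0,0],"spin": 0}
    - {"fingers": 0.35,"xyz": [0,0,0],"spin": 0}
    - {"fingers": 0.3,"xyz": [0,0,0],"spin": 0}
    - {"fingers": 0.3,"xyz": [0,0,0.01],"spin": 0}
    - {"fingers": 0.3,"xyz": [0,0,0.03],"spin": 0}
    - {"fingers": 0.3,"xyz": [0,0,0.04],"spin": 0}
    - {"fingers": 0.3,"xyz": [0,0,0.03],"spin": 0}
    - {"fingers": 0.3,"xyz": [0.01,0.03,0],"spin": 0}
    - {"fingers": 0.3,"xyz": [0.01,0.04,0],"spin": 0}
    - {"fingers": 0.3,"xyz": [0.01,0.04,0],"spin": 0}

```text
t: 20.6
eef_pos: [0.4688, 0.155, 0.2503]
orientation: [1.194, 2.905, 0.001]
ft_force: [0.4, -0.3, -0.2]
width: 0.7
```

>>> play_rows:
  steps:
    - {"fingers": 0.15,"xyz": [0.01,0.04,0],"spin": 0}
    - {"fingers": 0.15,"xyz": [0.01,0.04,0],"spin": 0}
    - {"fingers": 0.15,"xyz": [0.01,0.04,0],"spin": 0}
    - {"fingers": 0.15,"xyz": [0.008,0.03,0],"spin": 0}
    - {"fingers": 0.15,"xyz": [0,0.016,0],"spin": 0}
    - {"fingers": 0.15,"xyz": [0,0,0],"spin": 0}

```text
t: 21.2
eef_pos: [0.5061, 0.3211, 0.2493]
orientation: [-1.19, -2.907, 0.0]
ft_force: [-1.0, -0.2, -0.5]
width: 0.85
```

```bash
python3 -c "
from h import *
st()
a=save('top','t4.png')
b=save('scene','s4.png')
f=lambda i,y,x:cv2.cvtColor(i,cv2.COLOR_RGB2BGR)[y:y+150,x:x+250]
cv2.imwrite('pics/c4.png',cv2.resize(np.vstack([f(a,140,80),f(b,150,170)]),None,fx=1.9,fy=1.9))"
```

```text
t 21.20 pos [0.5061 0.3211 0.2493] phi 45.5 F [-1.  -0.2 -0.5] M [0.02 0.03 0.06] w 0.850 q [0.43 0.39 0.15 1.33 0.   1.21]
```

View pics/c4.png

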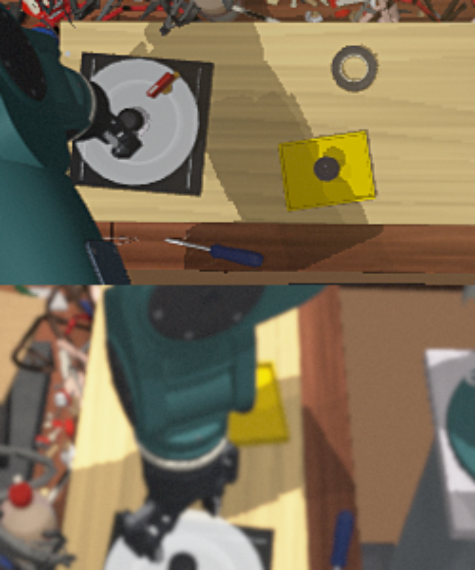

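The capacitor stands upright mid-tray (crop 325,168), and the lid is flat on the mat. Re-grip the knob at the same height as before.

>>> play_rows:
  steps:
    - {"fingers": 0.15,"xyz": [0,-0.001,-0.02],"spin": 0}
    - {"fingers": 0.15,"xyz": [0,0,-0.025],"spin": 0}
    - {"fingers": 0.15,"xyz": [0,0,-0.02],"spin": 0}
    - {"fingers": 0.15,"xyz": [0,0,-0.016],"spin": 0}
    - {"fingers": 0.15,"xyz": [0,0,0],"spin": 0}
    - {"fingers": 0.4,"xyz": [0,0,0],"spin": 0}
    - {"fingers": 0.5,"xyz": [0,0,0],"spin": 0}
    - {"fingers": 0.55,"xyz": [0,0,0],"spin": 0}
    - {"fingers": 0.6,"xyz": [0,0,0],"spin": 0}
    - {"fingers": 0.8,"xyz": [0,0,0],"spin": 0}
  grip_force: 60

```text
t: 22.3
eef_pos: [0.5071, 0.3191, 0.1694]
orientation: [1.192, 2.905, 0.003]
ft_force: [0.3, -0.2, 8.9]
width: 0.376
```

```bash
python3 -c "
from h import *
st()"
```

```text
t 22.30 pos [0.5071 0.3191 0.1694] phi 45.4 F [ 0.3 -0.2  8.9] M [ 0.06 -0.03 -0.1 ] w 0.376 q [ 0.43  0.42 -0.02  1.12  0.    1.2 ]
```

>>> play_rows:
  steps:
    - {"fingers": 1,"xyz": [0,0,0],"spin": 0}
    - {"fingers": 1,"xyz": [0,0,0],"spin": 0}
    - {"fingers": 1,"xyz": [0,0,0.01],"spin": 0}
    - {"fingers": 1,"xyz": [0,0,0.02],"spin": 0}
    - {"fingers": 1,"xyz": [0,0,0.03],"spin": 0}
    - {"fingers": 1,"xyz": [0,0,0.03],"spin": 0}
    - {"fingers": 1,"xyz": [0,0,0.03],"spin": 0}
    - {"fingers": 1,"xyz": [0,0,0],"spin": 0}

```text
t: 23.1
eef_pos: [0.5072, 0.3192, 0.292]
orientation: [1.191, 2.903, 0.006]
ft_force: [0.1, 0.5, -5.9]
width: 0.376
```

```bash
python3 -c "
from h import *
st()"
```

```text
t 23.10 pos [0.5072 0.3192 0.292 ] phi 45.4 F [ 0.1  0.5 -5.9] M [ 0.    0.01 -0.01] w 0.376 q [ 0.43  0.39  0.25  1.43 -0.    1.2 ]
```

>>> play_rows:
  steps:
    - {"fingers": 1,"xyz": [-0.001,-0.015,0],"spin": 0}
    - {"fingers": 1,"xyz": [-0.001,-0.025,0],"spin": 0}
    - {"fingers": 1,"xyz": [-0.001,-0.035,0],"spin": 0}
    - {"fingers": 1,"xyz": [-0.001,-0.035,0],"spin": 0}
    - {"fingers": 1,"xyz": [-0.001,-0.035,0],"spin": 0}
    - {"fingers": 1,"xyz": [-0.001,-0.035,0],"spin": 0}
    - {"fingers": 1,"xyz": [-0.001,-0.035,0],"spin": 0}
    - {"fingers": 1,"xyz": [-0.001,-0.035,0],"spin": 0}
    - {"fingers": 1,"xyz": [-0.001,-0.035,0],"spin": 0}
    - {"fingers": 1,"xyz": [-0.001,-0.035,0],"spin": 0}

```text
t: 24.1
eef_pos: [0.4951, -0.0028, 0.2869]
orientation: [-1.192, -2.904, 0.001]
ft_force: [0.4, -0.5, -5.4]
width: 0.372
```

>>> play_rows:
  steps:
    - {"fingers": 1,"xyz": [-0.001,-0.035,0],"spin": 0}
    - {"fingers": 1,"xyz": [-0.001,-0.035,0],"spin": 0}
    - {"fingers": 1,"xyz": [-0.001,-0.035,0],"spin": 0}
    - {"fingers": 1,"xyz": [-0.001,-0.035,0],"spin": 0}
    - {"fingers": 1,"xyz": [-0.001,-0.035,0],"spin": 0}
    - {"fingers": 1,"xyz": [-0.001,-0.035,0],"spin": 0}
    - {"fingers": 1,"xyz": [-0.001,-0.035,0],"spin": 0}
    - {"fingers": 1,"xyz": [-0.001,-0.035,0],"spin": 0}
    - {"fingers": 1,"xyz": [0,-0.02,0],"spin": 0}
    - {"fingers": 1,"xyz": [0,0,0],"spin": 0}

```text
t: 25.1
eef_pos: [0.4875, -0.3032, 0.2866]
orientation: [-1.195, -2.903, -0.0]
ft_force: [-0.4, 0.9, -5.7]
width: 0.372
```

```bash
python3 -c "
from h import *
st()"
```

```text
t 25.10 pos [ 0.4875 -0.3032  0.2866] phi 45.2 F [-0.4  0.9 -5.7] M [ 0.11  0.01 -0.  ] w 0.372 q [-0.7   0.34  0.17  1.4  -0.    0.08]
```

>>> play_rows:
  steps:
    - {"fingers": 1,"xyz": [0.0005,-0.0015,-0.02],"spin": 0}
    - {"fingers": 1,"xyz": [0,0,-0.015],"spin": 0}
    - {"fingers": 1,"xyz": [0,0,0],"spin": 0}
    - {"fingers": 1,"xyz": [0,0,-0.005],"spin": 0}
    - {"fingers": 1,"xyz": [0,0,-0.005],"spin": 0}
    - {"fingers": 1,"xyz": [0,0,0],"spin": 0}

```text
t: 25.7
eef_pos: [0.4889, -0.3024, 0.2431]
orientation: [-1.192, -2.906, -0.0]
ft_force: [-0.0, 0.0, -4.6]
width: 0.368
```

```bash
python3 -c "
from h import *
st()"
```

```text
t 25.70 pos [ 0.4889 -0.3024  0.2431] phi 45.4 F [-0.   0.  -4.6] M [-0.01  0.02  0.02] w 0.368 q [-0.7   0.35  0.07  1.29  0.    0.08]
```

>>> play_rows:
  steps:
    - {"fingers": 1,"xyz": [-0.0005,-0.0025,0],"spin": 0}
    - {"fingers": 1,"xyz": [0,0,-0.004],"spin": 0}
    - {"fingers": 1,"xyz": [0,0,-0.004],"spin": 0}
    - {"fingers": 1,"xyz": [0,0,-0.004],"spin": 0}
    - {"fingers": 1,"xyz": [0,0,0],"spin": 0}

```text
t: 26.2
eef_pos: [0.4882, -0.305, 0.2306]
orientation: [-1.192, -2.905, -0.001]
ft_force: [-0.3, -0.2, -6.0]
width: 0.367
```

>>> play_rows:
  steps:
    - {"fingers": 1,"xyz": [0,0,-0.003],"spin": 0}
    - {"fingers": 1,"xyz": [0,0,-0.002],"spin": 0}
    - {"fingers": 1,"xyz": [0,0,0],"spin": 0}

```text
t: 26.5
eef_pos: [0.4884, -0.3051, 0.226]
orientation: [-1.193, -2.906, -0.0]
ft_force: [-0.2, 0.4, -5.2]
width: 0.368
```

>>> play_rows:
  steps:
    - {"fingers": 1,"xyz": [0,0,-0.002],"spin": 0}
    - {"fingers": 1,"xyz": [0,0,-0.001],"spin": 0}
    - {"fingers": 1,"xyz": [0,0,0],"spin": 0}

```text
t: 26.8
eef_pos: [0.4884, -0.3051, 0.2231]
orientation: [-1.193, -2.906, -0.0]
ft_force: [0.3, -0.6, -4.9]
width: 0.369
```

```bash
python3 -c "
from h import *
st()"
```

```text
t 26.80 pos [ 0.4884 -0.3051  0.2231] phi 45.4 F [ 0.3 -0.6 -4.9] M [ 0.02  0.07 -0.02] w 0.369 q [-0.7   0.36  0.03  1.24 -0.    0.08]
```

>>> play_rows:
  steps:
    - {"fingers": 1,"xyz": [0,0,-0.001],"spin": 0}
    - {"fingers": 1,"xyz": [0,0,-0.001],"spin": 0}
    - {"fingers": 1,"xyz": [0,0,0],"spin": 0}

```text
t: 27.1
eef_pos: [0.4885, -0.3053, 0.2225]
orientation: [1.192, 2.905, -0.001]
ft_force: [-4.3, 2.7, 9.1]
width: 0.375
```

>>> play_rows:
  steps:
    - {"fingers": 1,"xyz": [0,0,-0.001],"spin": 0}
    - {"fingers": 1,"xyz": [0,0,0],"spin": 0}

```text
t: 27.3
eef_pos: [0.4885, -0.3052, 0.2224]
orientation: [1.192, 2.904, -0.001]
ft_force: [-7.8, 5.2, 21.8]
width: 0.369
```

>>> play_rows:
  steps:
    - {"fingers": 1,"xyz": [0,0,-0.001],"spin": 0}
    - {"fingers": 1,"xyz": [0,0,0],"spin": 0}

```text
t: 27.5
eef_pos: [0.4885, -0.3053, 0.2224]
orientation: [1.191, 2.903, -0.002]
ft_force: [-10.6, 7.2, 32.2]
width: 0.368
```

>>> play_rows:
  steps:
    - {"fingers": 1,"xyz": [0,0,0.002],"spin": 0}
    - {"fingers": 0.4,"xyz": [0,0,0],"spin": 0}
    - {"fingers": 0.15,"xyz": [0,0,0],"spin": 0}
    - {"fingers": 0.15,"xyz": [0,0,0],"spin": 0}
    - {"fingers": 0.15,"xyz": [0,0,0.02],"spin": 0}
    - {"fingers": 0.15,"xyz": [0,0,0.04],"spin": 0}
    - {"fingers": 0.5,"xyz": [0,0.03,0.02],"spin": 0}
    - {"fingers": 0.5,"xyz": [-0.02,0.05,0],"spin": 0}
    - {"fingers": 0.5,"xyz": [-0.02,0.05,0],"spin": 0}
    - {"fingers": 0.5,"xyz": [-0.02,0.05,0],"spin": 0}
  grip_force: 30

```text
t: 28.5
eef_pos: [0.4319, -0.1345, 0.3011]
orientation: [1.193, 2.906, 0.0]
ft_force: [0.6, 1.1, -1.0]
width: 0.503
```

```bash
python3 -c "
from h import *
st()
a=save('top','t5.png')
b=save('scene','s5.png')
f=lambda i,y,x:cv2.resize(cv2.cvtColor(i,cv2.COLOR_RGB2BGR)[y:y+100,x:x+100],None,fx=4,fy=4,interpolation=cv2.INTER_CUBIC)
cv2.imwrite('pics/c5.png',np.hstack([f(a,155,335),f(b,60,235)]))
u={}
for n,i,(x0,x1,y0,y1) in(('top',a,(380,425,165,230)),('scene',b,(245,320,65,150))):
    h=cv2.cvtColor(i,cv2.COLOR_RGB2HSV); m=(((h[...,0]<10)|(h[...,0]>170))&(h[...,1]>130)&(h[...,2]>70)).astype(np.uint8)
    k=np.zeros_like(m);k[y0:y1,x0:x1]=m[y0:y1,x0:x1]
    N,l,s,ce=cv2.connectedComponentsWithStats(k)
    for j in range(1,N):
        if s[j,4]>15:
            rc=cv2.minAreaRect(np.argwhere(l==j)[:,::-1].astype(np.float32)); u[n]=ce[j]
            print(n,s[j],ce[j],onz(n,*ce[j],.226),rc)
g=cv2.cvtColor(a,cv2.COLOR_RGB2GRAY); m=np.zeros_like(g); m[195:225,370:405]=cv2.cvtColor(a,cv2.COLOR_RGB2HSV)[195:225,370:405,2]<75
N,l,s,ce=cv2.connectedComponentsWithStats(m); print('knob',s[1:],ce[1:])
if len(u)==2: print(tri(u['top'],u['scene']))
"
```

```text
t 28.50 pos [ 0.4319 -0.1345  0.3011] phi 45.3 F [ 0.6  1.1 -1. ] M [ 0.03 -0.06  0.  ] w 0.503 q [-0.48  0.13 -0.08  1.36  0.    0.3 ]
top [397 184  16  14  66] [405.         190.33333333] [ 0.53823356 -0.34789197  0.226     ] ((404.50006103515625, 190.50001525878906), (4.242640495300293, 18.384777069091797), 45.0)
scene [262  75  10  13  67] [266.23880597  81.31343284] [ 0.53818021 -0.34150467  0.226     ] ((266.2500305175781, 81.25001525878906), (13.435027122497559, 5.656853675842285), 45.0)
knob [[370 199  35  22 139]
 [401 219   2   1   2]] [[392.41007194 209.69784173]
 [401.5        219.        ]]
(array([ 0.53874008, -0.34971435,  0.21975847]), np.float64(0.0001621347234078644))
```

View pics/c5.png

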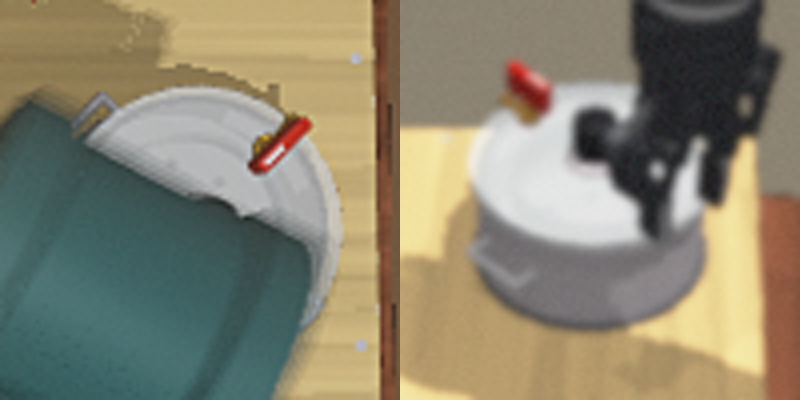

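The lid is seated with its rim even and the key over the plate side, lying along the knob–tap line (crop 280,145). Now to the key.

>>> play_rows:
  steps:
    - {"fingers": 0.5,"xyz": [0.01,-0.02,0],"spin": 0}
    - {"fingers": 0.5,"xyz": [0.015,-0.031,0],"spin": 0}
    - {"fingers": 0.5,"xyz": [0.015,-0.031,0],"spin": 0}
    - {"fingers": 0.5,"xyz": [0.015,-0.031,0],"spin": 0}
    - {"fingers": 0.5,"xyz": [0.015,-0.031,0],"spin": 0}
    - {"fingers": 0.5,"xyz": [0.015,-0.031,0],"spin": 0}
    - {"fingers": 0.5,"xyz": [0.015,-0.031,0],"spin": 0}
    - {"fingers": 0.5,"xyz": [0.004,-0.009,0],"spin": 0}
    - {"fingers": 0.5,"xyz": [0,0,-0.02],"spin": 0}
    - {"fingers": 0.5,"xyz": [0,0,0],"spin": 0}

```text
t: 29.6
eef_pos: [0.5362, -0.3507, 0.279]
orientation: [-1.192, -2.903, -0.002]
ft_force: [-0.7, 0.3, -0.2]
width: 0.5
```

```bash
python3 -c "
from h import *
st()"
```

```text
t 29.60 pos [ 0.5362 -0.3507  0.279 ] phi 45.4 F [-0.7  0.3 -0.2] M [ 0.    0.01 -0.01] w 0.500 q [-0.71  0.47  0.36  1.46  0.    0.07]
```

>>> play_rows:
  steps:
    - {"fingers": 0.5,"xyz": [0,0,-0.02],"spin": 0}
    - {"fingers": 0.5,"xyz": [0,0,-0.02],"spin": 0}
    - {"fingers": 0.5,"xyz": [0,0,-0.01],"spin": 0}
    - {"fingers": 0.5,"xyz": [0,0,-0.006],"spin": 0}
    - {"fingers": 0.7,"xyz": [0,0,0],"spin": 0}
    - {"fingers": 0.78,"xyz": [0,0,0],"spin": 0}
  grip_force: 20

```text
t: 30.2
eef_pos: [0.5369, -0.351, 0.2262]
orientation: [1.192, 2.906, -0.0]
ft_force: [-0.8, -0.8, 0.3]
width: 0.223
```

>>> play_rows:
  steps:
    - {"fingers": 0.81,"xyz": [0,0,0],"spin": 0}
    - {"fingers": 0.84,"xyz": [0,0,0],"spin": 0}

```text
t: 30.4
eef_pos: [0.5371, -0.3509, 0.226]
orientation: [1.192, 2.905, 0.0]
ft_force: [2.3, 1.0, 1.4]
width: 0.157
```

>>> play_rows:
  steps:
    - {"fingers": 0.86,"xyz": [0,0,0],"spin": 0}
    - {"fingers": 0.88,"xyz": [0,0,0],"spin": 0}

```text
t: 30.6
eef_pos: [0.5371, -0.3508, 0.2257]
orientation: [1.192, 2.906, 0.0]
ft_force: [3.1, 3.6, 4.8]
width: 0.121
```

>>> play_rows:
  steps:
    - {"fingers": 0.88,"xyz": [0.001,0.001,0],"spin": 0}
    - {"fingers": 1,"xyz": [0,0,0],"spin": 0}
    - {"fingers": 1,"xyz": [0,0,0],"spin": 0}
  grip_force: 30

```text
t: 30.9
eef_pos: [0.5375, -0.3504, 0.2257]
orientation: [1.194, 2.906, -0.002]
ft_force: [-1.7, -1.0, 5.2]
width: 0.109
```

```bash
python3 -c "
from h import *
st()"
```

```text
t 30.90 pos [ 0.5375 -0.3504  0.2257] phi 45.3 F [-1.7 -1.   5.2] M [-0.34  0.27 -0.29] w 0.109 q [-0.7   0.47  0.22  1.32 -0.    0.08]
```

>>> play_rows:
  steps:
    - {"fingers": 1,"xyz": [0,0,0],"spin": -0.1}
    - {"fingers": 1,"xyz": [0,0,0],"spin": -0.1}
    - {"fingers": 1,"xyz": [0,0,0],"spin": -0.1}
    - {"fingers": 1,"xyz": [0,0,0],"spin": -0.1}
    - {"fingers": 1,"xyz": [0,0,0],"spin": -0.1}
    - {"fingers": 1,"xyz": [0,0,0],"spin": -0.1}
    - {"fingers": 1,"xyz": [0,0,0],"spin": -0.1}
    - {"fingers": 1,"xyz": [0,0,0],"spin": -0.1}
    - {"fingers": 1,"xyz": [0,0,0],"spin": -0.1}
    - {"fingers": 1,"xyz": [0,0,0],"spin": -0.1}

```text
t: 31.9
eef_pos: [0.5367, -0.3504, 0.2256]
orientation: [-2.445, -1.973, 0.004]
ft_force: [-7.2, -1.0, 8.3]
width: 0.11
```

```bash
python3 -c "
from h import *
st()"
```

```text
t 31.90 pos [ 0.5367 -0.3504  0.2256] phi -12.2 F [-7.2 -1.   8.3] M [-0.24  1.46  0.11] w 0.110 q [-0.7   0.47  0.22  1.32 -0.    1.08]
```

>>> play_rows:
  steps:
    - {"fingers": 1,"xyz": [0,0,0],"spin": -0.1}
    - {"fingers": 1,"xyz": [0,0,0],"spin": -0.1}
    - {"fingers": 1,"xyz": [0,0,0],"spin": -0.1}
    - {"fingers": 1,"xyz": [0,0,0],"spin": -0.1}
    - {"fingers": 1,"xyz": [0,0,0],"spin": -0.05}
    - {"fingers": 1,"xyz": [0,0,0],"spin": -0.05}
    - {"fingers": 1,"xyz": [0,0,0],"spin": 0}

```text
t: 32.6
eef_pos: [0.5367, -0.3499, 0.2257]
orientation: [-2.855, -1.31, 0.003]
ft_force: [-7.1, 1.1, 9.2]
width: 0.105
```

```bash
python3 -c "
from h import *
st()"
```

```text
t 32.60 pos [ 0.5367 -0.3499  0.2257] phi -40.7 F [-7.1  1.1  9.2] M [ 0.35  1.58 -0.07] w 0.105 q [-0.7   0.47  0.22  1.32 -0.    1.58]
```

>>> play_rows:
  steps:
    - {"fingers": 1,"xyz": [-0.001,0.0005,0],"spin": -0.03}
    - {"fingers": 1,"xyz": [-0.0005,0,0],"spin": -0.03}
    - {"fingers": 1,"xyz": [0,0,0],"spin": -0.03}
    - {"fingers": 1,"xyz": [0,0,0],"spin": 0}

```text
t: 33.0
eef_pos: [0.5359, -0.3499, 0.2257]
orientation: [2.91, 1.182, -0.001]
ft_force: [-2.5, -1.7, 6.6]
width: 0.112
```

```bash
python3 -c "
from h import *
st()"
```

```text
t 33.00 pos [ 0.5359 -0.3499  0.2257] phi -45.8 F [-2.5 -1.7  6.6] M [-0.31  0.44  0.34] w 0.112 q [-0.71  0.47  0.22  1.32 -0.    1.66]
```

Shut stop felt (+0.34 N m, at the original angle). Release and retreat.

>>> play_rows:
  steps:
    - {"fingers": 0.7,"xyz": [0,0,0],"spin": 0}
    - {"fingers": 0.55,"xyz": [0,0,0],"spin": 0}
    - {"fingers": 0.55,"xyz": [0,0,0],"spin": 0}
    - {"fingers": 0.55,"xyz": [0,0,0.02],"spin": 0}
    - {"fingers": 0.55,"xyz": [0,0,0.04],"spin": 0}
    - {"fingers": 0.55,"xyz": [0,0,0.04],"spin": 0}
    - {"fingers": 0.55,"xyz": [-0.02,0.04,0],"spin": 0}
    - {"fingers": 0.55,"xyz": [-0.02,0.04,0],"spin": 0}
    - {"fingers": 0.55,"xyz": [-0.02,0.04,0],"spin": 0}
    - {"fingers": 0.55,"xyz": [-0.02,0.04,0],"spin": 0}

```text
t: 34.0
eef_pos: [0.4551, -0.1879, 0.3251]
orientation: [-2.91, -1.184, 0.0]
ft_force: [0.6, -0.7, 1.1]
width: 0.453
```

>>> play_rows:
  steps:
    - {"fingers": 0.55,"xyz": [-0.01,0.04,0],"spin": 0}
    - {"fingers": 0.55,"xyz": [-0.01,0.04,0],"spin": 0}
    - {"fingers": 0.55,"xyz": [0,0.04,0],"spin": 0}
    - {"fingers": 0.55,"xyz": [0,0.04,0],"spin": 0}
    - {"fingers": 0.55,"xyz": [0,0.04,0],"spin": 0}
    - {"fingers": 0.55,"xyz": [0,0.04,0],"spin": 0}
    - {"fingers": 0.55,"xyz": [0,0.04,0],"spin": 0}
    - {"fingers": 0.55,"xyz": [0,0.04,0],"spin": 0}
    - {"fingers": 0.55,"xyz": [0,0.04,0],"spin": 0}
    - {"fingers": 0.55,"xyz": [0,0,0],"spin": 0}

```text
t: 35.0
eef_pos: [0.4357, 0.1741, 0.325]
orientation: [-2.907, -1.19, 0.0]
ft_force: [-0.4, 0.1, -1.0]
width: 0.449
```

```bash
python3 -c "
from h import *
st()
a=save('top','t6.png')
b=save('scene','s6.png')
f=lambda i,y,x:cv2.resize(cv2.cvtColor(i,cv2.COLOR_RGB2BGR)[y:y+100,x:x+100],None,fx=4,fy=4,interpolation=cv2.INTER_CUBIC)
B=lambda i:cv2.resize(cv2.cvtColor(i,cv2.COLOR_RGB2BGR)[100:384,0:400],(400,200))
cv2.imwrite('pics/c6.png',np.vstack([np.hstack([f(a,155,335),f(b,60,235)]),np.hstack([B(a),B(b)])]))
for n in ('t0','t6'):
    i=cv2.imread('pics/'+('top0' if n=='t0' else n)+'.png'); h=cv2.cvtColor(i,cv2.COLOR_BGR2HSV)
    m=(((h[...,0]<10)|(h[...,0]>170))&(h[...,1]>130)&(h[...,2]>70)).astype(np.uint8);k=np.zeros_like(m);k[165:230,380:425]=m[165:230,380:425]
    d=np.zeros_like(m);d[197:222,375:400]=h[197:222,375:400,2]<75
    P=np.argwhere(k)[:,::-1].astype(np.float32);Q=np.argwhere(d)[:,::-1]
    A=onz('top',*P.mean(0),.226);K=onz('top',*Q.mean(0),.222);print(n,A,K,np.degrees(np.arctan2(*(A-K)[:2][::-1])),np.linalg.norm((A-K)[:2]),cv2.minAreaRect(P))
"
```

```text
t 35.00 pos [0.4357 0.1741 0.325 ] phi -45.5 F [-0.4  0.1 -1. ] M [-0.04  0.04 -0.05] w 0.449 q [0.21 0.15 0.01 1.43 0.   2.57]
t0 [ 0.53421383 -0.35128435  0.226     ] [ 0.48904011 -0.30401306  0.222     ] -46.299815831166356 0.06538531874739772 ((406.06195068359375, 191.42918395996094), (17.967769622802734, 5.268036842346191), 41.18592834472656)
t6 [ 0.53517267 -0.34797888  0.226     ] [ 0.49078373 -0.29799391  0.222     ] -48.39345733246061 0.06684964413826647 ((404.75006103515625, 191.25001525878906), (16.970561981201172, 4.949747085571289), 45.0)
```

View pics/c6.png

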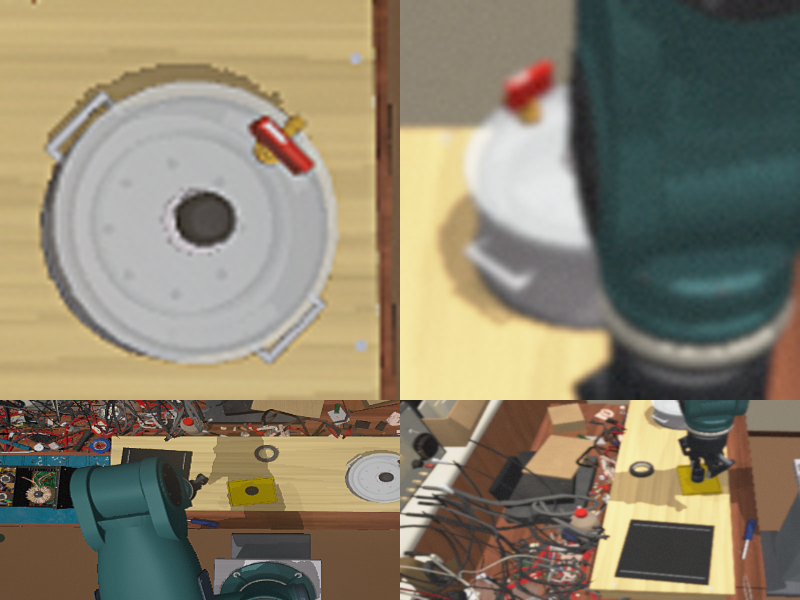

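The key reads shut and the lid looks seated, shifted a few mm within its play; the arm hides it in the scene view. I move back towards the start pose to check its height and tilt.

>>> play_rows:
  steps:
    - {"fingers": 0.5,"xyz": [-0.015,0.03,0],"spin": 0.1}
    - {"fingers": 0.5,"xyz": [-0.025,0.035,0],"spin": 0.14}
    - {"fingers": 0.5,"xyz": [-0.025,0.035,0],"spin": 0.14}
    - {"fingers": 0.5,"xyz": [-0.025,0.035,0],"spin": 0.14}
    - {"fingers": 0.5,"xyz": [-0.025,0.035,0],"spin": 0.14}
    - {"fingers": 0.5,"xyz": [-0.025,0.035,0],"spin": 0.14}
    - {"fingers": 0.5,"xyz": [-0.025,0.035,0],"spin": 0.14}
    - {"fingers": 0.5,"xyz": [-0.025,0.035,0],"spin": 0.14}
    - {"fingers": 0.5,"xyz": [-0.025,0.03,0],"spin": 0.14}
    - {"fingers": 0.5,"xyz": [0,0,0],"spin": 0}

```text
t: 36.1
eef_pos: [0.2197, 0.4773, 0.3248]
orientation: [-1.697, -2.643, 0.001]
ft_force: [-0.0, -1.5, -0.7]
width: 0.5
```

```bash
python3 -c "
from h import *
st(); save('top','t7.png'); save('scene','s7.png')
def cen(n,fn,b,kind):
    h=cv2.cvtColor(cv2.imread('pics/'+fn),cv2.COLOR_BGR2HSV);x0,x1,y0,y1=b;s=h[y0:y1,x0:x1]
    m=(((s[...,0]<10)|(s[...,0]>170))&(s[...,1]>130)&(s[...,2]>70)) if kind=='r' else s[...,2]<75
    l=cv2.connectedComponentsWithStats(m.astype(np.uint8)); j=1+np.argmax(l[2][1:,4]); return l[3][j]+[x0,y0]
for t,s in(('top0.png','scene0.png'),('t7.png','s7.png')):
    print('key',tri(cen('top',t,(380,425,165,215),'r'),cen('scene',s,(250,285,65,95),'r')),'knob',tri(cen('top',t,(375,402,197,222),'d'),cen('scene',s,(270,300,80,107),'d')))
f=lambda n,y,x:cv2.resize(cv2.imread('pics/'+n)[y:y+100,x:x+100],(400,400),interpolation=cv2.INTER_CUBIC)
B=lambda n:cv2.resize(cv2.imread('pics/'+n)[100:384,0:400],(400,200))
cv2.imwrite('pics/c7.png',np.vstack([np.hstack([f('scene0.png',60,235),f('s7.png',60,235)]),np.hstack([B('t7.png'),B('s7.png')])]))
"
```

```text
t 36.10 pos [0.2197 0.4773 0.3248] phi 24.6 F [-0.  -1.5 -0.7] M [-0.04 -0.    0.02] w 0.500 q [0.98 0.25 0.15 1.46 0.   2.13]
key (array([ 0.53483291, -0.35291468,  0.22050429]), np.float64(0.00024203596395865824)) knob (array([ 0.48933554, -0.30673912,  0.21115481]), np.float64(0.00044001996887252517))
key (array([ 0.53605784, -0.34957375,  0.22060991]), np.float64(0.0007817434736013676)) knob (array([ 0.49110699, -0.30206853,  0.21196355]), np.float64(0.00040167382479286954))
```

View pics/c7.png

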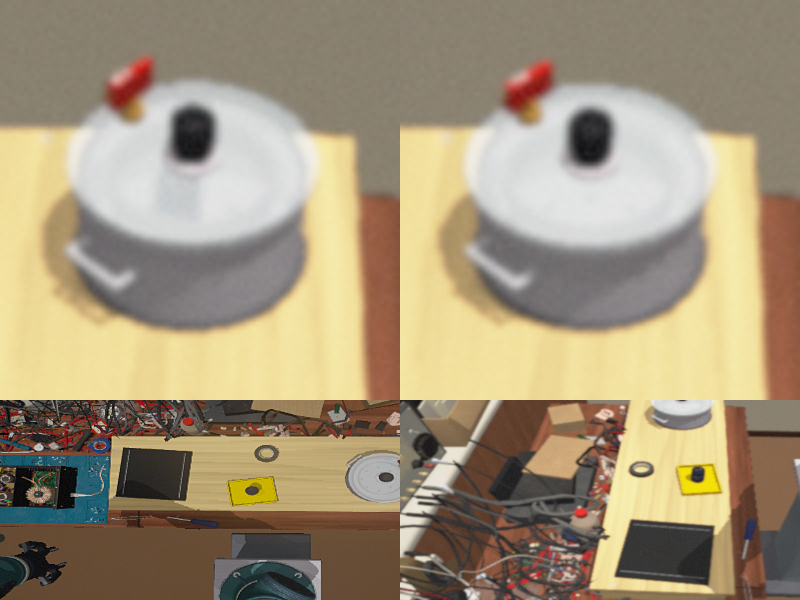

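```bash
python3 -c "
from h import *
print(r.job_done()); st()"
```

```text
the job is handed in; nothing more can be done
None
the job is handed in; nothing more can be done
```

The job was done in the order asked and handed in at about 36 s; no verdict was reported. I opened the tap, set the lid on the mat, stood the capacitor in the tray, put the lid back and then shut the tap.

**Tap:** I felt both stops, about −0.31 N m when fully open and +0.34 N m when fully shut. The shut key ended at its original angle.

**Lid:** It touched down on the pot at the predicted height. From the two views, the key and knob heights match the start to within 1 mm, and its angle to within about 2°. The tap is on the same side as at the start, the red plate's side.

**Capacitor and the rest:** The capacitor stands upright near the tray's centre, the mat is empty, and the tape roll, bottle and screwdriver look untouched. The arm was clear at hand-in.

**One check disagreed:** the lid sits about 5 mm off its original centre, roughly 2 mm in x and 5 mm in y. That is about the stated 5 mm play, and it is flat and seated. I left it there rather than move it with the tap already shut.

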